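# Set a flooring sample overhanging the packing step

## Robot

A 6-joint arm with a two-finger parallel gripper is mounted at the origin on the work surface. World frame = base frame: x ahead of the robot, y to its left, z up, the work surface at z = 0. Lengths are in mm, angles in rad, forces in N, time in s.
With the tool pointing down it reaches from about 300 to 1000 mm from the base axis. Payload 5.1 kg.
Tool frame: the origin (TCP) lies between the finger pads; the fingertips stand 22 mm ahead of it and the grasp point (between the pads) lies 3 mm ahead of it (r.tip_extent is the z of the fingertips in the tool frame, in mm); z points along the fingers, y is the line along which they close (so a half turn about z gives the same grasp; the last joint's range is limited). The gripper opens to 95 mm and grips with 3 to 60 N. Pads are 20 mm wide; open, the fingers measure 119 mm over their backs; the gripper's body (75 mm by 180 mm) begins 59 mm behind the grasp point.
Start: joints at [1.035, 0.124, 1.65, -0, 1.367, -0.083], TCP at [284.383, 584.475, 213.156] pointing down, gripper open.
Joint ranges: [-2.61, 2.61], [-1.02, 2.33], [0.03, 2.71], [-1.35, 4.49], [0.32, 2.68], [-2.91, 2.91]. Speed limits (rad/s): [2.57, 2.57, 3.14, 3.14, 3.14, 3.14].

## Interface

Orientations are given as a unit quaternion [w, x, y, z].
In Python, from bench import r gives the robot as it stands.
- The arm moves only by the tool arm_command, never from a script. Its argument "series" is a list that holds one entry, the list of rows, each a list of 6 numbers: the shift along the tool's x, y, z in cm, then the turn, a rotation vector about the tool's x, y, z in degrees. A call has 1 to 12 rows; each row shifts and turns the commanded pose from where the row before left it, along the tool's axes as they then stand; what a row does not reach is not made up. A row lasts 1/12 s, in which the tool goes at most 41.7 mm and 7.16 degrees, less where a joint would pass 70% of its speed; a pose out of reach is approached as far as the arm can. A call is refused whole if a number of a shift passes 4.17 or a number of a turn 7.16, either way. A call with a gripper value outside its range is refused whole. "jaw" is the closure, from -1 (fully open) to 1 (shut), set as the call begins (left out, the last holds). The fingers move at their own pace and stop on an object; the grip force is fixed at half the most. Time passes only in rows, so rows that do not move let the fingers close. It gives the time, the measured TCP pose, the force, the opening and the grip force at its end, in the units of the state.
- r.read_state(): the state, without advancing time (a new reading comes with each control period).
- r.grab_frame(name): name is "side" or "top"; returns a dict with "pixels" (480x640x3 uint8, red, green, blue), "fx", "fy", "cx", "cy" (pixels), "camera_from_world" (4x4, takes a point from world to camera coordinates). Camera axes: x right, y down, z forward; pixel columns grow to the right and rows downward; lengths in mm; the calibration is good to about 2 mm. A picture is of the moment at which its call begins. There is no depth.
- r.finish_job(): hands the job in; it is judged then, once.
The state is a dict: "t": time; "q": joint angles; "qd": joint speeds; "joint_torque": joint torques, N m; "position": TCP position; "orientation": TCP orientation; "contact_force": force on the tool from outside, world axes, zero at the start; "wrist_torque": the same for the moment, N m; "width": opening from 0.0 (shut) to 1.0 (fully open); "gripper_force": force on a finger pad.
Only numpy, scipy, OpenCV 4.12 (cv2) and the standard library are available. Lean on these libraries where they do the work, as an engineer would, in place of code of your own. Each camera call takes 0.05 s, during which the arm holds its last target. There are 200 camera calls.

## Task

Push the long flooring sample across the top of the packing step, away from the robot, until it sticks out 30 mm over the step's far edge, square to that edge, so that the packer can take it from below. Only push it with the fingers: do not pick it up or tip it off, and leave the square sample and everything else where it is.

Things in the scene. Friction and masses are not known exactly. Their poses are not given: they have to be found in the camera images.
- step: the packing step: a low fixed platform standing on the bench, white board top 260 mm deep (x) by 460 mm wide (y) and 18 mm thick on plywood legs, top face flat and 70 mm above the bench. Origin on the bench under its middle; its +x points away from the robot to the far edge, +y along the edge. It stands up to about 15 degrees askew
- step_edge (a point): middle of the step's far edge, at the height of the top face, 130 mm from the step's middle; same axes as the step: +x points straight out over the edge, +y runs along the edge
- long_sample: the long flooring sample: loose flat wood-decor board, 90 mm deep (x) by 140 mm wide (y) by 8 mm thick, 60 to 130 g, lying flat on the step, its long sides roughly along the step's far edge (up to 12 degrees off). It may lie on the left or the right half of the step. Origin in the middle of its underside; +x points roughly to the step's far edge, z up. It slides with ordinary dry friction and stays where it is left
- far_corner_left (a point): the long sample's far left corner (its +x, +y corner, 45 and 70 mm from its origin), on its underside
- far_corner_right (a point): the long sample's far right corner (its +x, -y corner, 45 and 70 mm from its origin), on its underside
- square_sample: a loose flooring sample of the same wood decor, 90 by 90 by 8 mm, flat on the other half of the step; to be left alone. Origin in the middle of its underside
- ink_stamp: small hand stamp standing between the two samples on the step, 26 by 26 mm foot, 52 mm tall; to be left alone. Origin under its middle
- tape_roll: roll of brown tape lying flat on the bench to the left, 100 mm across, 48 mm high; to be left alone. Origin under its middle
- mug: white mug on the bench to the left, beyond the tape, 80 mm across, 90 mm tall; to be left alone. Origin under its middle
- stapler: black stapler on the bench to the right, 140 by 36 mm, about 55 mm tall; to be left alone. Origin under its middle
- glue_jar: jar with a white cap on the bench to the right, beyond the stapler, 60 mm across, 90 mm tall; to be left alone. Origin under its middle
Things that resemble listed ones, but are neither listed nor needed, are in the scene too. Leave any black or pink look-alike of the long_sample alone.

How it is judged (in metres and radians):
At the end, for the whole second after the job is handed in: Both far corners of the long sample stand 30 mm (within 10 mm either way) beyond the step's far edge, so that it is also square to the edge; it lies flat on the step at rest, within the step's width; the square sample is within 15 mm and the other things within 20 mm of where they were (x of far_corner_left in the frame of step_edge between 0.02 and 0.04 m and x of far_corner_right in the frame of step_edge between 0.02 and 0.04 m and z of long_sample in the frame of step_edge between -0.003 and 0.003 m and angle between long_sample's own z axis and vertical below 0.05 rad and y of long_sample in the frame of step_edge between -0.2 and 0.2 m and linear speed of long_sample below 0.01 m/s and angular speed of long_sample below 0.1 rad/s and distance of square_sample from where it was at the start of the episode below 0.015 m and distance of each of ink_stamp, tape_roll, mug, stapler, glue_jar from where it was at the start of the episode below 0.02 m); the robot touches nothing.
It fails at once if the long sample is lifted off the step (over 12 mm) (z of long_sample in the frame of step_edge above 0.012 m).
It fails at once if the long sample is tipped (over 0.2 rad) or falls off the step (angle between long_sample's own z axis and vertical above 0.2 rad or z of long_sample in the frame of step_edge below -0.02 m).
It fails at once if the square sample is moved more than 15 mm (distance of square_sample from where it was at the start of the episode above 0.015 m).
It fails at once if another thing on the step or bench is moved more than 20 mm (distance of any of ink_stamp, tape_roll, mug, stapler, glue_jar from where it was at the start of the episode above 0.02 m).
It also fails if it takes over 38 s, if anything falls off the work surface, if the arm or the gripper's body presses on something with over 40 N, if the wrist force passes 120 N, or if a joint passes its speed limit or range.

## Working session

There is one attempt and no reset: what is moved stays moved. The work goes in short steps, Python scripts to look and compute and a tool call to move; the robot and the scene stay as the last step left them, time stands still between calls to the robot, and variables do not carry over. Pictures are saved under pics/ and viewed, at most 10 in all, crops included, and the job is handed in when it is done.

Besides the shell and the picture viewer there is one more tool, called after "Request:" as name(argument=value, ...), one argument or row to a line, values as JSON. arm_command: Moves the arm, as the interface text tells. Its arguments: {"type":"object","properties":{"series":{"type":"array","items":{"type":"array","items":{"type":"array","items":{"type":"number"}}}},"jaw":{"type":"number"}},"required":["series"]}

```bash
mkdir -p pics; cat > h.py <<'E'
import numpy as np, cv2
from bench import r
def snap(n,f):
    d=r.grab_frame(n); cv2.imwrite('pics/'+f,d['pixels'][:,:,::-1]); 
    np.savez(f'cal_{n}.npz',M=d['camera_from_world'],k=[d['fx'],d['fy'],d['cx'],d['cy']]); return d
def ray(n,u,v,z):
    c=np.load(f'cal_{n}.npz');M=c['M'];fx,fy,cx,cy=c['k']
    R=M[:3,:3];o=-R.T@M[:3,3];d=R.T@np.array([(u-cx)/fx,(v-cy)/fy,1]);return o+d*(z-o[2])/d[2]
def proj(n,p):
    c=np.load(f'cal_{n}.npz');M=c['M'];fx,fy,cx,cy=c['k']
    q=M[:3,:3]@np.array(p,float)+M[:3,3];return np.array([fx*q[0]/q[2]+cx,fy*q[1]/q[2]+cy])
E
python3 - <<'E'
from h import *
for n in('top','side'): snap(n,n+'0.png')
s=r.read_state();print(s['position'],s['orientation'],s['t'],r.tip_extent)
E
```

```text
[284.09128755 583.97413184 211.98089342] [-2.72911668e-04  2.24469113e-01  9.74480736e-01 -9.15642175e-04] 0.1 22.0
```

View pics/top0.png

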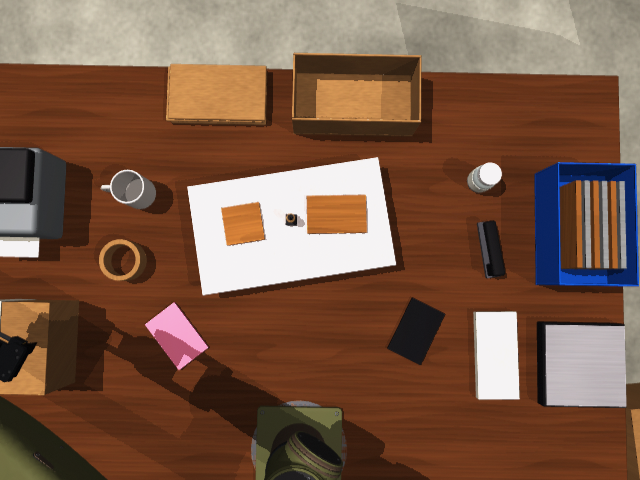

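View pics/side0.png

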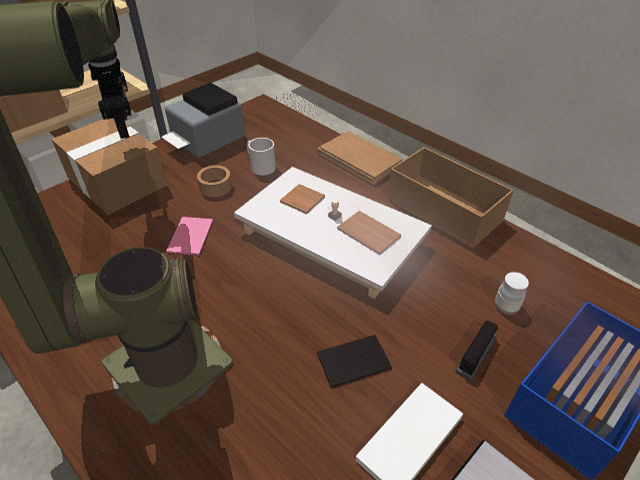

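The top view shows the white step, with corners near (188,186), (379,158), (396,265) and (203,294). Look-alikes:
- wood board (336,214), longer than wide and on the step
- square board (243,223)
- pink board (176,335)
- black board (416,330)
- boards in the blue box

The one at (336,214) fits the description: wood decor, 140x90, right half of the step. The crop should confirm it.

```bash
cat >> h.py <<'E'
def quad(mask):
    c=max(cv2.findContours(mask.astype('uint8'),cv2.RETR_EXTERNAL,cv2.CHAIN_APPROX_NONE)[0],key=cv2.contourArea)
    return c[:,0,:].astype(float)
def rect(c,z,n='top'):
    P=np.array([ray(n,u,v,z)[:2] for u,v in c],np.float32)
    return cv2.minAreaRect(P)
E
python3 - <<'E'
from h import *
im=cv2.imread('pics/top0.png');c=im[140:310,170:420];cv2.imwrite('pics/crop0.png',cv2.resize(c,None,fx=3.2,fy=3.2,interpolation=cv2.INTER_CUBIC)[:600])
for p in [(188,186),(379,158),(396,265),(203,294)]: print(ray('top',*p,70).round(1))
for p in [(306,196),(367,195),(366,233),(307,233)]: print('L',ray('top',*p,78).round(1))
hsv=cv2.cvtColor(im,cv2.COLOR_BGR2HSV)
w=(hsv[...,1]<40)&(hsv[...,2]>180);m=np.zeros(w.shape,bool);m[150:300,180:405]=1
print('step',rect(quad(w&m),70))
o=(hsv[...,1]>100)&(hsv[...,2]>110);m[:]=0;m[185:243,302:372]=1
print('long',rect(quad(o&m),78))
m[:]=0;m[195:252,215:272]=1
print('sq',rect(quad(o&m),78))
print('stamp',ray('top',291,220,100))
E
```

```text
[626.6 274.2  70. ]
[ 703.1 -178.1   70. ]
[ 448.7 -220.8   70. ]
[372.2 230.   70. ]
L [606.8  -6.2  78. ]
L [ 612.  -149.8   78. ]
L [ 522.1 -148.5   78. ]
L [519.4 -10.3  78. ]
step ((538.584228515625, 28.59014892578125), (259.1481628417969, 458.75543212890625), 10.017269134521484)
long ((565.67919921875, -78.6606216430664), (89.8946762084961, 138.6190948486328), 1.1524990797042847)
sq ((539.0864868164062, 141.26788330078125), (90.07626342773438, 89.5694351196289), 10.33427619934082)
stamp [546.48071177  26.86126181 100.        ]
```

View pics/crop0.png

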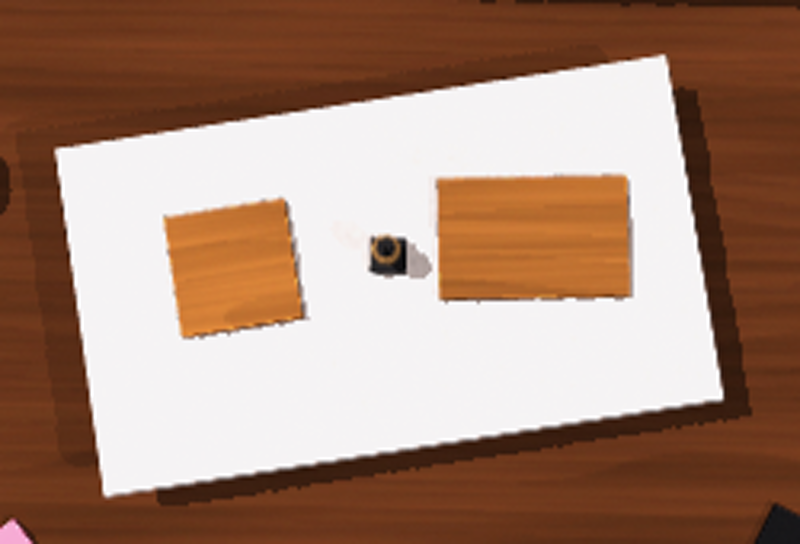

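The crop confirms it. The fitted long sample is 90x139 mm at (566,-79), yaw about 1.5°, and the step's yaw is about 10°. I'll turn the open gripper parallel to the edge so the two fingertips form a flat pusher, then go behind the board.

Request:
arm_command(
  series=[
    [[0,0,0,0,0,-6],[0,0,0,0,0,-6],[0,0,0,0,0,-6],[0,0,0,0,0,-6],[0,0,0,0,0,-6],[0,0,0,0,0,-6],[0,0,0,0,0,0]],
  ],
  jaw=-1,
)

```text
t: 0.68
position: [284.2, 584.2, 212.4]
orientation: [-0.0, -0.088, 0.996, -0.0]
contact_force: [-0.7, 0.3, -0.3]
width: 1.002
gripper_force: 0.0
```

Request:
arm_command(
  series=[
    [[-0.3,-2.9,0,0,0,0],[-0.3,-2.9,0,0,0,0],[-0.3,-2.9,0,0,0,0],[-0.3,-2.9,0,0,0,0],[-0.3,-2.9,0,0,0,0],[-0.3,-2.9,0,0,0,0],[-0.3,-2.9,0,0,0,0],[-0.3,-2.9,0,0,0,0],[-0.3,-2.9,0,0,0,0],[-0.3,-2.9,0,0,0,0],[-0.3,-2.9,0,0,0,0],[-0.3,-2.9,0,0,0,0]],
  ],
)

```text
t: 1.68
position: [380.5, 246.7, 212.9]
orientation: [-0.0, -0.086, 0.996, -0.0]
contact_force: [1.1, -0.1, 0.4]
width: 1.002
gripper_force: 0.0
```

Request:
arm_command(
  series=[
    [[-0.3,-2.9,0,0,0,0],[-0.3,-2.9,0,0,0,0],[-0.3,-2.9,0,0,0,0],[-0.3,-2.9,0,0,0,0],[-0.3,-2.9,0,0,0,0],[-0.3,-2.9,0,0,0,0],[-0.3,-2.9,0,0,0,0],[-0.3,-2.9,0,0,0,0],[-0.3,-2.9,0,0,0,0],[-0.3,-2.9,0,0,0,0],[-0.3,-2.9,0,0,0,0],[0,0,0,0,0,0]],
  ],
)

```text
t: 2.68
position: [469.4, -63.9, 213.0]
orientation: [-0.0, -0.084, 0.996, -0.001]
contact_force: [0.6, -0.0, -0.0]
width: 1.002
gripper_force: 0.0
```

```bash
cat >> h.py <<'E'
S=np.array([538.6,28.6]);a=np.radians(10.0);U=np.array([np.cos(a),np.sin(a)]);V=np.array([-U[1],U[0]])
def st():
    s=r.read_state();w,x,y,z=s['orientation'];p=s['position'][:2]-S
    print('t',s['t'],'stepxy',(p@U).round(1),(p@V).round(1),'z',s['position'][2].round(1),'tool y ang',np.degrees(np.arctan2(1-2*(x*x+z*z),2*(x*y-w*z))).round(2),'tool z',round(1-2*(x*x+y*y),4),'F',np.round(s['contact_force'],2),s['width'])
E
python3 -c "
from h import *
st()"
```

```text
t 2.6833 stepxy -84.2 -79.1 z 213.0 tool y ang 99.64 tool z -1.0 F [ 0.62 -0.03 -0.01] 1.0015757557104283
```

Request:
arm_command(
  series=[
    [[0,-1.6,0,0,0,-0.4],[0,-1.5,1.0,0,0,0],[0,0,2.0,0,0,0],[0,0,2.0,0,0,0],[0,0,2.0,0,0,0],[0,0,1.5,0,0,0],[0,0,1.2,0,0,0],[0,0,1.0,0,0,0],[0,0,0.6,0,0,0],[0,0,0.4,0,0,0],[0,0,0,0,0,0],[0,0,0,0,0,0]],
  ],
)

```text
t: 3.68
position: [474.7, -90.8, 96.7]
orientation: [0.0, -0.091, 0.996, -0.0]
contact_force: [1.1, 0.1, 0.5]
width: 1.002
gripper_force: 0.0
```

```bash
python3 -c "
from h import *
st()
d=snap('top','top1.png');im=cv2.imread('pics/top1.png');cv2.imwrite('pics/crop1.png',cv2.resize(im[150:310,260:420],None,fx=3.5,fy=3.5,interpolation=cv2.INTER_CUBIC))"
```

```text
t 3.6833 stepxy -83.6 -106.5 z 96.7 tool y ang 100.45 tool z -1.0 F [1.05 0.13 0.54] 1.0015960256669934
```

View pics/crop1.png

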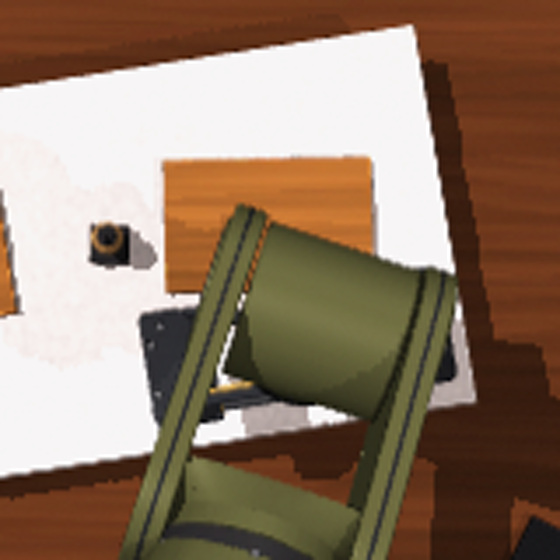

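The crop shows the gripper behind the board, parallel to the edge, with the stamp at crop (108,245) well clear. I'll lower it 1 mm and push.

Request:
arm_command(
  series=[
    [[-0.5,0,0.1,0,0,0],[-0.5,0,0,0,0,0],[-0.5,0,0,0,0,0],[-0.5,0,0,0,0,0],[-0.5,0,0,0,0,0],[-0.5,0,0,0,0,0],[-0.5,0,0,0,0,0],[-0.5,0,0,0,0,0],[-0.5,0,0,0,0,0],[-0.5,0,0,0,0,0],[-0.5,0,0,0,0,0],[-0.5,0,0,0,0,0]],
  ],
)

```text
t: 4.73
position: [533.8, -79.8, 95.1]
orientation: [-0.0, -0.091, 0.996, -0.0]
contact_force: [0.0, -0.6, 0.2]
width: 1.005
gripper_force: 0.0
```

Request:
arm_command(
  series=[
    [[-0.5,0,0,0,0,0],[-0.5,0,0,0,0,0],[-0.5,0,0,0,0,0],[-0.5,0,0,0,0,0],[-0.5,0,0,0,0,0],[-0.5,0,0,0,0,0],[-0.5,0,0,0,0,0],[-0.5,0,0,0,0,0],[-0.5,0,0,0,0,0],[-0.4,0,0,0,0,0],[-0.2,0,0,0,0,0],[0,0,0,0,0,0]],
  ],
)

```text
t: 5.73
position: [583.9, -70.5, 95.2]
orientation: [0.0, -0.091, 0.996, -0.0]
contact_force: [-0.4, -0.2, -0.7]
width: 0.998
gripper_force: 0.0
```

```bash
python3 -c "
from h import *
st()
d=snap('top','top2.png');im=cv2.imread('pics/top2.png');cv2.imwrite('pics/crop2.png',cv2.resize(im[140:290,260:420],None,fx=4,fy=4,interpolation=cv2.INTER_CUBIC))"
```

```text
t 5.7333 stepxy 27.4 -105.5 z 95.2 tool y ang 100.46 tool z -1.0 F [-0.41 -0.18 -0.72] 0.997528462637747
```

View pics/crop2.png

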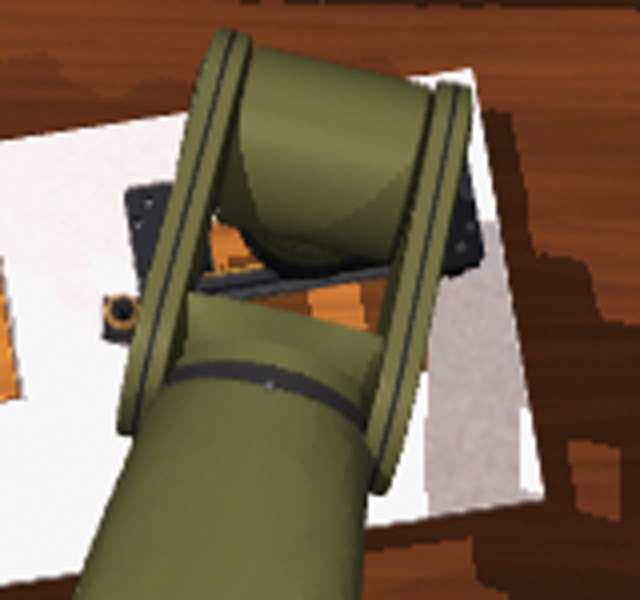

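The wood at crop (430,350) suggests the board has hardly moved. I'll check from the side.

```bash
python3 -c "
from h import *
d=snap('side','side2.png');im=cv2.imread('pics/side2.png');cv2.imwrite('pics/crop3.png',cv2.resize(im[110:310,220:450],None,fx=3,fy=3,interpolation=cv2.INTER_CUBIC))
s=r.read_state();R=s['position'];print(R)
for sg in(-1,1):
  t=np.array([*(R[:2]+sg*53*V),73.2]);print((np.array(proj('side',t))-[220,110])*3)
for z in (70,78):
  for q in [(-44.9,-69),(45,-69),(45,69),(-45,69)]:
    b=np.radians(1.3);p=[565.7+q[0]*np.cos(b)-q[1]*np.sin(b),-78.7+q[0]*np.sin(b)+q[1]*np.cos(b),z];print(z,(proj('side',p)-[220,110])*3)
"
```

```text
[583.36895111 -70.54562599  95.04064827]
[503.1847295  375.03550963]
[397.89685328 328.13244993]
70 [472.8328088  434.13164813]
70 [539.35352266 380.19783407]
70 [415.99094307 307.76247393]
70 [348.46174461 356.30189566]
78 [473.62265366 427.21127202]
78 [540.40305549 373.29770685]
78 [416.47877594 300.91669826]
78 [348.67905118 349.41561149]
```

View pics/crop3.png

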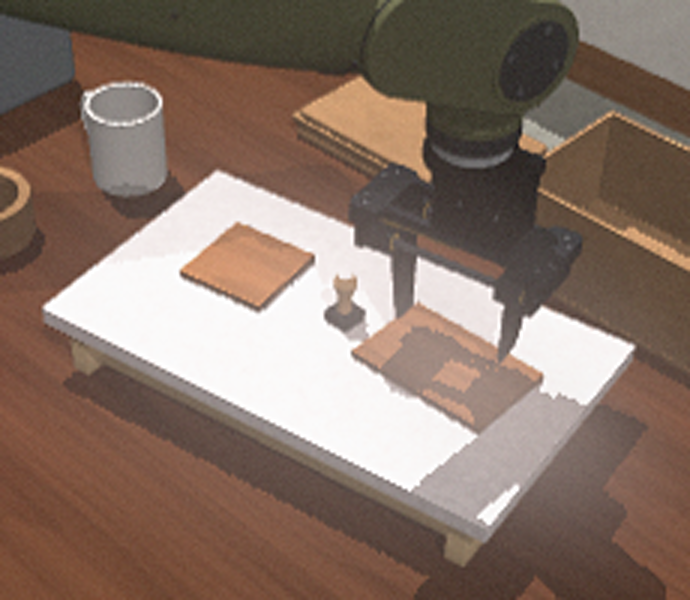

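The side crop shows the fingertips at (403,318) and (508,360), about 12 px above where tips at z=73 should be. They are really some 12 mm higher, so they passed over the board without touching it. I'll retreat over the same path and lower until the force or the picture shows the true height.

Request:
arm_command(
  series=[
    [[1.0,0,0,0,0,0],[1.0,0,0,0,0,0],[1.0,0,0,0,0,0],[1.0,0,0,0,0,0],[1.0,0,0,0,0,0],[1.0,0,0,0,0,0],[1.0,0,0,0,0,0],[1.0,0,0,0,0,0],[1.0,0,0,0,0,0],[1.0,0,0,0,0,0],[1.0,0,0,0,0,0],[0,0,0,0,0,0]],
  ],
)

```text
t: 6.83
position: [473.5, -90.7, 94.8]
orientation: [-0.0, -0.091, 0.996, 0.0]
contact_force: [-0.0, 0.1, -0.2]
width: 0.998
gripper_force: 0.0
```

Request:
arm_command(
  series=[
    [[0,0,0.2,0,0,0],[0,0,0.2,0,0,0],[0,0,0.2,0,0,0],[0,0,0,0,0,0],[0,0,0,0,0,0]],
  ],
)

```text
t: 7.25
position: [475.4, -90.4, 88.8]
orientation: [-0.0, -0.091, 0.996, 0.0]
contact_force: [-0.2, -0.2, -0.6]
width: 0.997
gripper_force: 0.0
```

```bash
python3 -c "
from h import *
st()
snap('side','side3.png');im=cv2.imread('pics/side3.png');x0,y0=300,170
print(r.tip_extent)
cv2.imwrite('pics/crop4.png',cv2.resize(im[y0:y0+110,x0:x0+130],None,fx=5,fy=5,interpolation=cv2.INTER_CUBIC))
R=r.read_state()['position']
for sg in(-1,1):
  for z in(70,R[2]-22,R[2]-12):
    print(sg,z,(proj('side',[*(R[:2]+sg*53*V),z])-[x0,y0])*5)
"
```

```text
t 7.25 stepxy -82.9 -106.2 z 88.8 tool y ang 100.47 tool z -1.0 F [-0.16 -0.24 -0.57] 0.9971795531072326
22.0
-1 70 [328.26556645 456.15243135]
-1 66.95394400321267 [327.86412468 460.51844016]
-1 76.95394400321267 [329.18725893 446.12826887]
1 70 [147.85820458 369.52756843]
1 66.95394400321267 [147.77154932 373.88672805]
1 76.95394400321267 [148.05712188 359.52110955]
```

View pics/crop4.png

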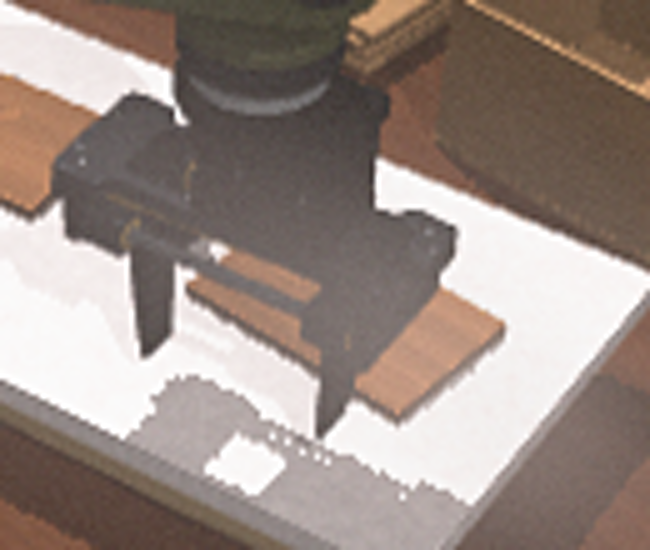

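The tips, at crop (148,355) and (322,437), still look roughly 10 mm above the step. I'll lower by feel.

Request:
arm_command(
  series=[
    [[0,0,0.2,0,0,0],[0,0,0.2,0,0,0],[0,0,0.1,0,0,0],[0,0,0,0,0,0],[0,0,0,0,0,0]],
  ],
)

```text
t: 7.72
position: [475.2, -90.5, 84.0]
orientation: [-0.0, -0.091, 0.996, 0.0]
contact_force: [0.5, 0.7, 0.3]
width: 1.001
gripper_force: 0.0
```

Request:
arm_command(
  series=[
    [[0,0,0.1,0,0,0],[0,0,0.1,0,0,0],[0,0,0,0,0,0],[0,0,0,0,0,0]],
  ],
)

```text
t: 8.05
position: [475.2, -90.5, 82.1]
orientation: [-0.0, -0.091, 0.996, 0.0]
contact_force: [0.4, -0.3, -0.3]
width: 1.004
gripper_force: 0.0
```

```bash
python3 -c "
from h import *
st()
snap('side','side4.png');im=cv2.imread('pics/side4.png');x0,y0=310,220
cv2.imwrite('pics/crop5.png',cv2.resize(im[y0:y0+60,x0:x0+80],None,fx=8,fy=8,interpolation=cv2.INTER_CUBIC))
R=r.read_state()['position']
for sg in(-1,1):
  for z in(70,75,80):
    print(sg,z,(proj('side',[*(R[:2]+sg*53*V),z])-[x0,y0])*8)
"
```

```text
t 8.05 stepxy -83.1 -106.3 z 82.1 tool y ang 100.46 tool z -1.0 F [ 0.37 -0.27 -0.32] 1.0036814150756963
-1 70 [444.94271301 330.2202526 ]
-1 75 [446.00116815 318.70101208]
-1 80 [447.06567182 307.11594504]
1 70 [156.27440974 191.59476622]
1 75 [156.50220299 180.09535538]
1 80 [156.73125252 168.53252542]
```

View pics/crop5.png

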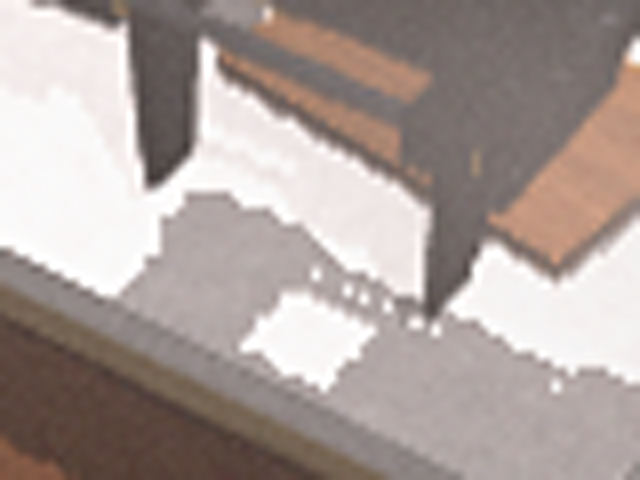

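Tips at (150,187) and (432,318) look to be at z about 78. Lowering further in 1 mm steps with force checks.

Request:
arm_command(
  series=[
    [[0,0,0.1,0,0,0],[0,0,0.1,0,0,0],[0,0,0.1,0,0,0],[0,0,0,0,0,0]],
  ],
)

```text
t: 8.43
position: [475.1, -90.5, 78.9]
orientation: [-0.0, -0.091, 0.996, 0.0]
contact_force: [-0.3, 0.3, 0.8]
width: 0.999
gripper_force: 0.0
```

Request:
arm_command(
  series=[
    [[0,0,0.1,0,0,0],[0,0,0,0,0,0]],
  ],
)

```text
t: 8.6
position: [475.2, -90.5, 78.0]
orientation: [-0.0, -0.091, 0.996, 0.0]
contact_force: [-0.1, -0.6, -0.0]
width: 1.004
gripper_force: 0.0
```

Request:
arm_command(
  series=[
    [[0,0,0.1,0,0,0],[0,0,0,0,0,0]],
  ],
)

```text
t: 8.77
position: [475.2, -90.5, 77.0]
orientation: [-0.0, -0.091, 0.996, 0.0]
contact_force: [-0.4, -0.0, -0.1]
width: 1.0
gripper_force: 0.0
```

Request:
arm_command(
  series=[
    [[0,0,0.1,0,0,0],[0,0,0,0,0,0]],
  ],
)

```text
t: 8.93
position: [475.2, -90.5, 76.0]
orientation: [-0.0, -0.091, 0.996, 0.0]
contact_force: [-0.3, -0.2, -0.4]
width: 1.001
gripper_force: 0.0
```

Request:
arm_command(
  series=[
    [[0,0,0.1,0,0,0],[0,0,0,0,0,0]],
  ],
)

```text
t: 9.1
position: [475.2, -90.5, 75.0]
orientation: [-0.0, -0.091, 0.996, 0.0]
contact_force: [0.1, 0.3, 0.7]
width: 0.998
gripper_force: 0.0
```

```bash
python3 -c "
from h import *
st()
snap('side','side5.png');im=cv2.imread('pics/side5.png');x0,y0=310,220
cv2.imwrite('pics/crop6.png',cv2.resize(im[y0:y0+60,x0:x0+80],None,fx=8,fy=8,interpolation=cv2.INTER_CUBIC))
"
```

```text
t 9.1 stepxy -83.1 -106.3 z 75.0 tool y ang 100.46 tool z -1.0 F [0.15 0.3  0.66] 0.9984445223704709
```

View pics/crop6.png

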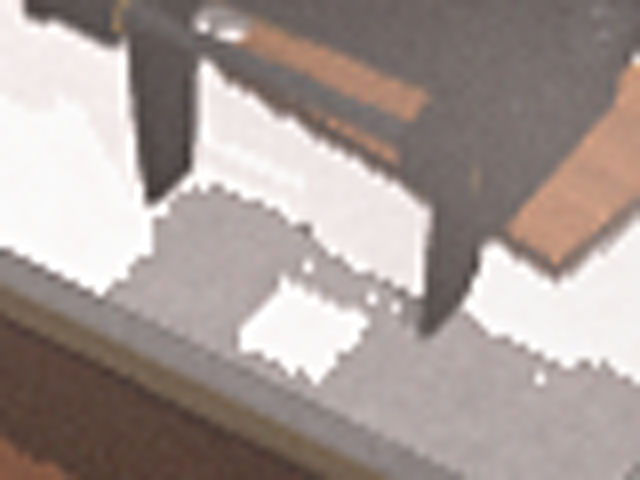

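Request:
arm_command(
  series=[
    [[0,0,0.1,0,0,0],[0,0,0,0,0,0]],
  ],
)

```text
t: 9.32
position: [475.2, -90.5, 74.0]
orientation: [-0.0, -0.091, 0.996, 0.0]
contact_force: [-0.7, 0.4, -0.8]
width: 0.998
gripper_force: 0.0
```

Request:
arm_command(
  series=[
    [[0,0,0.05,0,0,0],[0,0,0,0,0,0]],
  ],
)

```text
t: 9.48
position: [475.3, -90.5, 73.6]
orientation: [-0.0, -0.091, 0.996, 0.0]
contact_force: [-1.0, 1.1, -0.3]
width: 1.001
gripper_force: 0.0
```

Request:
arm_command(
  series=[
    [[0,0,0.05,0,0,0],[0,0,0,0,0,0]],
  ],
)

```text
t: 9.65
position: [475.3, -90.5, 73.1]
orientation: [-0.0, -0.091, 0.996, 0.0]
contact_force: [-0.6, 0.6, 0.4]
width: 1.0
gripper_force: 0.0
```

No contact yet, but the tips should now be well below the board's top. I'll push a short way and check with image code, since only one view is left.

Request:
arm_command(
  series=[
    [[-0.5,0,0,0,0,0],[-0.5,0,0,0,0,0],[-0.5,0,0,0,0,0],[-0.5,0,0,0,0,0],[-0.5,0,0,0,0,0],[-0.5,0,0,0,0,0],[-0.5,0,0,0,0,0],[-0.5,0,0,0,0,0],[-0.5,0,0,0,0,0],[-0.5,0,0,0,0,0],[0,0,0,0,0,0]],
  ],
)

```text
t: 10.57
position: [525.5, -81.4, 73.3]
orientation: [0.0, -0.091, 0.996, -0.0]
contact_force: [0.4, 0.5, 0.1]
width: 1.001
gripper_force: 0.0
```

```bash
cat >> h.py <<'E'
def sidecorner(f):
    im=cv2.imread('pics/'+f);h=cv2.cvtColor(im,cv2.COLOR_BGR2HSV)
    o=((h[...,1]>70)&(h[...,0]<20)&(h[...,2]>60)).astype('uint8')
    m=np.zeros_like(o);poly=np.array([proj('side',[*(S+x*U+y*V),z]) for x,y,z in[(-125,-225,70),(165,-225,80),(165,-30,80),(-125,-30,70)]]).astype(int)
    cv2.fillPoly(m,[poly],1);o&=m
    n,l,s,c=cv2.connectedComponentsWithStats(o)
    for i in range(1,n):
        if s[i,4]>60:
            ys,xs=np.where(l==i);out=[]
            for k in (np.argmax(xs),np.argmax(ys)):
                p=ray('side',xs[k]+.5,ys[k]+.5,78)[:2]-S;out+=[(xs[k],ys[k]),(p@U).round(1),(p@V).round(1)]
            print(s[i,4],'rightmost',*out[:3],'lowest',*out[3:])
E
python3 -c "
from h import *
st()
sidecorner('side0.png');snap('side','side6.png');sidecorner('side5.png');print();sidecorner('side6.png')"
```

```text
t 10.5667 stepxy -32.0 -106.0 z 73.3 tool y ang 100.47 tool z -1.0 F [0.36 0.53 0.07] 1.0011567495925668
646 rightmost (np.int64(435), np.int64(213)) 169.0 -223.2 lowest (np.int64(428), np.int64(222)) 125.3 -224.1
1254 rightmost (np.int64(400), np.int64(234)) 42.4 -186.3 lowest (np.int64(379), np.int64(252)) -44.8 -175.2
477 rightmost (np.int64(435), np.int64(213)) 169.0 -223.2 lowest (np.int64(428), np.int64(222)) 125.3 -224.1
87 rightmost (np.int64(362), np.int64(231)) -3.4 -101.2 lowest (np.int64(360), np.int64(234)) -16.0 -102.9
268 rightmost (np.int64(400), np.int64(234)) 42.4 -186.3 lowest (np.int64(379), np.int64(252)) -44.8 -175.2

510 rightmost (np.int64(435), np.int64(213)) 169.0 -223.2 lowest (np.int64(428), np.int64(222)) 125.3 -224.1
93 rightmost (np.int64(374), np.int64(220)) 51.2 -104.5 lowest (np.int64(370), np.int64(222)) 38.3 -100.0
337 rightmost (np.int64(373), np.int64(232)) 9.5 -126.2 lowest (np.int64(373), np.int64(241)) -19.4 -143.2
188 rightmost (np.int64(401), np.int64(227)) 67.5 -175.6 lowest (np.int64(384), np.int64(246)) -19.3 -174.7
```

The board has moved and lies parallel to the edge, with its near edge about 11 mm ahead of the TCP. About 90 mm remains, so I'll push 75 mm and measure again.

Request:
arm_command(
  series=[
    [[-0.5,0,0,0,0,0],[-0.5,0,0,0,0,0],[-0.5,0,0,0,0,0],[-0.5,0,0,0,0,0],[-0.5,0,0,0,0,0],[-0.5,0,0,0,0,0],[-0.5,0,0,0,0,0],[-0.5,0,0,0,0,0],[-0.5,0,0,0,0,0],[-0.5,0,0,0,0,0],[-0.5,0,0,0,0,0],[-0.5,0,0,0,0,0]],
  ],
)

```text
t: 11.62
position: [583.9, -70.5, 73.1]
orientation: [-0.0, -0.091, 0.996, 0.0]
contact_force: [-0.5, -0.7, -0.4]
width: 0.998
gripper_force: 0.2
```

Request:
arm_command(
  series=[
    [[-0.5,0,0,0,0,0],[-0.5,0,0,0,0,0],[-0.3,0,0,0,0,0],[-0.2,0,0,0,0,0],[0,0,0,0,0,0]],
  ],
)

```text
t: 12.03
position: [598.7, -67.8, 73.3]
orientation: [0.0, -0.091, 0.996, -0.0]
contact_force: [-0.3, 0.2, -1.0]
width: 0.999
gripper_force: 0.0
```

```bash
python3 -c "
from h import *
st()
snap('side','side7.png');sidecorner('side7.png')
snap('top','top3.png')"
```

```text
t 12.0333 stepxy 42.4 -105.4 z 73.3 tool y ang 100.46 tool z -1.0 F [-0.31  0.15 -0.96] 0.9989399217966601
123 rightmost (np.int64(390), np.int64(203)) 137.0 -104.4 lowest (np.int64(387), np.int64(206)) 121.1 -104.1
370 rightmost (np.int64(389), np.int64(215)) 91.5 -126.9 lowest (np.int64(386), np.int64(224)) 55.5 -138.1
440 rightmost (np.int64(435), np.int64(213)) 169.0 -223.2 lowest (np.int64(397), np.int64(229)) 54.8 -170.9
```

About 15 mm remains. I'll push 14 mm, back off, swing clear and measure from the top.

Request:
arm_command(
  series=[
    [[-0.4,0,0,0,0,0],[-0.4,0,0,0,0,0],[-0.3,0,0,0,0,0],[-0.2,0,0,0,0,0],[-0.1,0,0,0,0,0],[0,0,0,0,0,0],[0,0,0,0,0,0]],
  ],
)

```text
t: 12.72
position: [612.1, -65.3, 73.2]
orientation: [0.0, -0.091, 0.996, -0.0]
contact_force: [-0.5, 0.0, 0.6]
width: 1.0
gripper_force: 0.0
```

Request:
arm_command(
  series=[
    [[1,0,0,0,0,0],[2,0,0,0,0,0],[3,0,0,0,0,0],[3,0,0,0,0,0],[3,0,0,0,0,0],[2,0,-2,0,0,0],[0,0,-4,0,0,0],[0,0,-4,0,0,0],[0,0,-3,0,0,0],[0,0,0,0,0,0]],
  ],
)

```text
t: 13.55
position: [477.4, -92.0, 211.5]
orientation: [0.006, -0.091, 0.996, -0.003]
contact_force: [0.0, -0.2, 0.8]
width: 1.001
gripper_force: 0.0
```

Request:
arm_command(
  series=[
    [[0,-3,0,0,0,0],[0,-3,0,0,0,0],[0,-3,0,0,0,0],[0,-3,0,0,0,0],[0,-3,0,0,0,0],[0,-3,0,0,0,0],[0,-3,0,0,0,0],[0,-3,0,0,0,0],[0,0,0,0,0,0]],
  ],
)

```text
t: 14.3
position: [517.2, -330.8, 202.2]
orientation: [-0.0, -0.089, 0.996, -0.001]
contact_force: [-1.4, -0.1, 0.3]
width: 1.0
gripper_force: 0.0
```

```bash
python3 -c "
from h import *
st()
snap('top','top4.png');im=cv2.imread('pics/top4.png');cv2.imwrite('pics/crop7.png',cv2.resize(im[130:280,200:420],None,fx=3.5,fy=3.5,interpolation=cv2.INTER_CUBIC))
h=cv2.cvtColor(im,cv2.COLOR_BGR2HSV)
o=(h[...,1]>100)&(h[...,2]>110)&(h[...,2]<256)&(h[...,0]<25)
x,y=proj('top',[*(S+113*U-110*V),78]).astype(int);m=np.zeros(o.shape,bool);m[y-30:y+30,x-42:x+42]=1
c=quad(o&m);R=rect(c,78);print(R);p=np.array(R[0])-S;print(p@U,p@V)
P=(np.array([ray('top',u,v,78)[:2] for u,v in c])-S)@np.c_[U,V]
for lo,hi in[(-170,-150),(-150,-120),(-120,-90),(-90,-60)]:
  k=(P[:,1]>lo)&(P[:,1]<hi);print(lo,P[k,0].max().round(1),P[k,0].min().round(1))
"
```

```text
t 14.3 stepxy -83.5 -350.2 z 202.2 tool y ang 100.25 tool z -1.0 F [-1.4  -0.13  0.34] 0.9998960026211441
((674.3397827148438, -71.27981567382812), (98.3076171875, 183.08580017089844), 10.435090065002441)
116.33364243230145 -121.93338275035389
-170 161.1 67.6
-150 165.5 67.2
-120 158.7 67.4
-90 158.5 66.9
```

View pics/crop7.png

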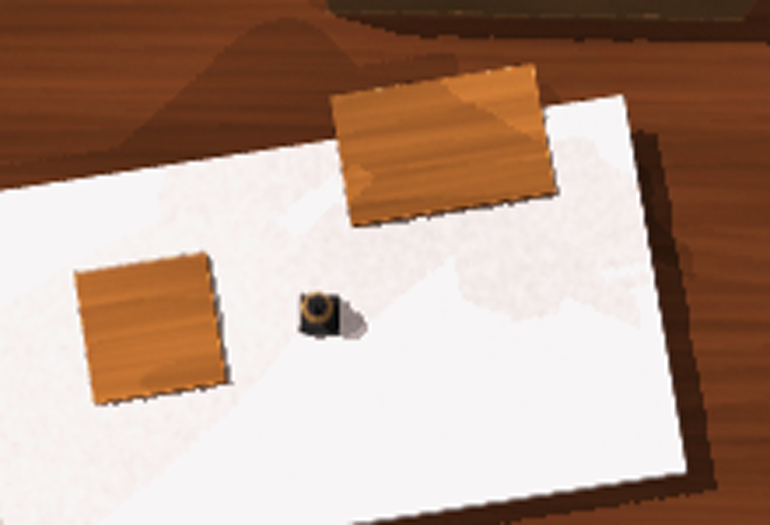

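The board lies flat, overhanging the edge, at crop corners (331,96), (535,64), (556,194) and (352,227). The stamp and the square sample look undisturbed. I'll check the overhang from these readings.

```bash
python3 -c "
from h import *
g=lambda p,z:ray('top',200+(p[0]+.5)/3.5-.5,130+(p[1]+.5)/3.5-.5,z)[:2]
A=g((624,95),70);B=g((2,188),70);C=g((335,139),70)
for B in(B,C):
  t=(B-A)/np.linalg.norm(B-A);n=np.array([t[1],-t[0]]);print([(round(float((g(p,78)-A)@n),1)) for p in[(331,96),(535,64),(556,194),(352,227)]],np.degrees(np.arctan2(-t[0],t[1])))
import numpy as np
a=cv2.imread('pics/top0.png');b=cv2.imread('pics/top4.png')
h=cv2.cvtColor(b,cv2.COLOR_BGR2HSV);o=(h[...,1]>100)&(h[...,2]>110);m=np.zeros(o.shape,bool);m[195:252,215:272]=1;print(rect(quad(o&m),78))
"
```

```text
[27.1, 28.2, -61.9, -63.4] 9.76188227173396
[27.7, 28.3, -61.7, -62.9] 9.916564483468518
((538.9321899414062, 141.35707092285156), (89.69812774658203, 89.71192169189453), 10.624506950378418)
```

The overhang is about 28 mm at both corners, well inside 20–40 mm. The square sample has not moved and the robot is clear.

```bash
python3 -c "
from bench import r
print(r.finish_job())"
```

```text
the job is handed in; nothing more can be done
None
```

I pushed the long sample square over the step's far edge and handed the job in at about 14 s: it sticks out about 28 mm at both far corners (measured from the top camera), and the square sample is where it was. The hand-in gave no verdict.

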